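# Find the rattling tin at the watchmaker's bench

## Robot

A 6-joint arm with a two-finger parallel gripper is mounted at the origin on the work surface. World frame = base frame: x ahead of the robot, y to its left, z up, the work surface at z = 0. Lengths are in m, angles in rad, forces in N, time in s.
With the tool pointing down it reaches from about 0.375 to 0.9 m from the base axis. Payload 3.1 kg.
Tool frame: the origin (TCP) lies between the finger pads; the fingertips stand 22 mm ahead of it and the grasp point (between the pads) lies 3 mm ahead of it; z points along the fingers, y is the line along which they close (so a half turn about z gives the same grasp; the last joint's range is limited). The gripper opens to 87 mm and grips with 3 to 60 N. Pads are 19 mm wide; open, the fingers measure 117 mm over their backs; the gripper's body (75 mm by 190 mm) begins 51 mm behind the grasp point.
Start: joints at [1.024, 0.527, 1.433, -0, 1.181, -0.178], TCP at [0.225, 0.583, 0.206] pointing down, gripper open.
Joint ranges: [-3.08, 3.08], [-0.75, 2.2], [0.22, 2.44], [-1.43, 4.57], [0, 2.65], [-2.85, 2.85]. Speed limits (rad/s): [2.79, 2.79, 3.14, 3.14, 3.14, 3.14].

## Interface

Orientations are given as a unit quaternion [x, y, z, w].
In Python, from rig import get_obs, camera, get_calibration, hand_in, cut_out gives the robot as it stands.
- The arm moves only by the shell command python3 -m inch 'ROWS' [OPENING] [FORCE]. ROWS is JSON, one flat list of numbers, 6 for each row, row after row: the shift along the tool's x, y, z scaled (see below), then the turn, a rotation vector about the tool's x, y, z scaled (see below). A call has 1 to 20 rows; each row is the pose to reach, as a shift and turn from the pose commanded when the call began, along the tool's axes at that moment; what a row does not reach only later rows make up. The controller multiplies each number of a shift by 0.08 m and each number of a turn by 90 degrees. A row lasts 1/12 s, in which the tool goes at most 41.7 mm and 7.16 degrees, less where a joint would pass 70% of its speed; a pose out of reach is approached as far as the arm can. A call with a number of a shift or a turn outside -1 to 1 is refused whole. A call with a gripper value outside its range is refused whole. OPENING is the finger opening in mm, from 0 to 87, set as the call begins (- or left out, the last holds). The fingers move at their own pace and stop on an object; FORCE is the grip in N (left out, the last holds). Time passes only in rows, so rows that repeat a pose let the fingers close. It gives the time, the measured TCP pose, the force, the opening and the grip force at its end, in the units of the state.
- get_obs(): the state, without advancing time (a new reading comes with each control period).
- camera(name): name is "scene" or "top" or "wrist"; returns the picture (480x640x3 uint8, red, green, blue); there is no depth.
- get_calibration(name): a dict with "vertical_fov" (degrees; the focal length in pixels is half the picture's height over the tangent of half this angle, whatever the lens; pixels are square), "cx", "cy" (the principal point, pixels), "D" ([k1, k2, p1, p2, k3] as OpenCV has them; the pictures are not rectified), "T" (4x4, takes a point from camera to world coordinates). Camera axes: x right, y down, z forward; pixel columns grow to the right and rows downward; lengths in m; the calibration is good to about 2 mm. A picture is of the moment at which its call begins: read the wrist's pose just before it. get_calibration takes no time and is no camera call; for the wrist camera it gives the pose at the moment of the call.
- hand_in(): hands the job in; it is judged then, once.
Trained networks look in the newest picture that a camera, given by its name, has taken for a name from the list of things; names that differ only in an ending like _2 or _b are one class to them, and where a whole thing is asked for, a point or a joint stands for the part that bears it (a point fixed in the world has none). Each returns a list of dicts, best first, with "conf" (0 to 1); they miss things now and then, are a little off and sometimes report something else, mostly with a low value. They report only what shows in the picture. A call takes as long as a camera call. They do not tell look-alikes from the thing itself.
- cut_out(camera, thing): "region" (480x640 bool, what is visible of it) and "bbox" ([left, top, right, bottom] in pixels, round what is visible of it).
The state is a dict: "time": time; "q": joint angles; "joint_velocities": joint speeds; "joint_torque": joint torques, N m; "position": TCP position; "tool_rot": TCP orientation; "ft_force": force on the tool from outside, world axes, zero at the start; "moment": the same for the moment, N m; "grip_width": finger opening in m; "grip_force": force on a finger pad.
Only numpy, scipy, OpenCV 4.12 (cv2) and the standard library are available. Lean on these libraries where they do the work, as an engineer would, in place of code of your own. Each camera call takes 0.05 s, during which the arm holds its last target. There are 200 camera calls.

## Task

One of the three sealed tins on the green mat has a part loose inside: pick the tins up and shake them, one at a time, to find the one that rattles, standing each quiet one back upright on the green mat and leaving it there. Finish while holding the rattling tin in the gripper, level and still, centred above the white inspection disc, about 15 cm over the bench. Do not disturb the screwdriver stand, jar, loupe or case back.

Things in the scene. Friction and masses are not known exactly. Their poses are not given: they have to be found in the camera images.
- tin_a_mid (a point): centre of one of three identical sealed aluminium tins, blue band round the middle: 110 (its x) x 64 (its y) x 48 mm (z, up), 0.3 to 0.42 kg in all. One of the three, drawn anew each time, holds a loose 160 g part that rolls up to 34 mm along x and 11 mm along y from the middle, knocking on the walls, when shaken or tilted over 10 degrees; on the level it stays where it rolled
- tin_b_mid (a point): centre of the second tin, outwardly as tin_a. The contents of the two quiet tins are as heavy as the loose part but packed tight in the middle; which tin rattles cannot be seen, and must be felt in the force and moment on the tool
- tin_c_mid (a point): centre of the third tin, outwardly as tin_a; it may be a quiet or the rattling one. At the start the tins stand side by side on the mat, long sides facing each other, centres at least 130 mm apart
- mat: the flat green bench mat, fixed, 180 mm along its x, 480 mm along its y, 3 mm thick, on which the three tins stand at the start; origin at the centre of its underside, axes along its sides
- disc_top (a point): centre of the top face of the white inspection disc with a black rim and a red centre dot, 96 mm wide, 7 mm high, fixed on the bench beyond the mat (away from the robot); z up
- driver_stand: bystander: round black and grey screwdriver stand with nine upright coloured screwdrivers, 104 mm wide, 114 mm tall; origin at the centre of its underside
- glass_jar: bystander: glass jar with a knobbed glass lid, 80 mm wide, 92 mm tall; origin at the centre of its underside
- loupe: bystander: black eye loupe, 38 mm wide, 36 mm tall; origin at the centre of its underside
- case_back: bystander: steel watch case back, 38 mm wide, 6 mm tall, lying flat; origin at the centre of its underside
Things that resemble listed ones, but are neither listed nor needed, are in the scene too. What is meant by the part that bears disc_top is not orange, pink or purple, and is the smaller of those in its own colour.

How it is judged:
By the outcome, as a careful person would: the job done as asked, in the order asked, and still so for the second after the job is handed in, while the arm keeps its last pose, push and grip.
It also fails if it takes over 72 s, if anything falls off the work surface, if the arm or the gripper's body presses on something with over 40 N, if the wrist force passes 120 N, or if a joint passes its speed limit or range.

## Working session

There is one attempt and no reset: what is moved stays moved. The work goes in short steps, Python scripts to look and compute and a shell command to move; the robot and the scene stay as the last step left them, time stands still between calls to the robot, and variables do not carry over. Pictures are saved under pics/ and viewed, at most 10 in all, crops included, and the job is handed in when it is done.

```bash
ls; mkdir -p pics; python3 - <<'E'
from rig import *
import cv2,numpy as np
o=get_obs();print({k:np.round(v,3).tolist() for k,v in o.items()})
for n in("top","scene"):
    im=camera(n);cv2.imwrite(f"pics/{n}0.png",im[:,:,::-1])
    c=get_calibration(n);print(n,c["vertical_fov"],c["cx"],c["cy"],c["D"],np.round(c["T"],3).tolist())
    for t in("tin_a_mid","disc_top","mat","driver_stand","glass_jar","loupe","case_back"):
        print(t,[(round(r["conf"],2),np.round(r["bbox"]).tolist()) for r in cut_out(n,t)][:6])
E
```

```text
pics
{'time': 0.0, 'q': [1.025, 0.528, 1.434, -0.0, 1.181, -0.178], 'joint_velocities': [0.001, -0.001, -0.002, 0.0, -0.0, 0.001], 'joint_torque': [0.0, -44.004, -17.66, 0.063, 0.058, -0.0], 'position': [0.224, 0.583, 0.205], 'tool_rot': [0.183, 0.983, -0.001, -0.0], 'ft_force': [0.399, 0.109, -0.16], 'moment': [-0.018, -0.06, -0.0], 'grip_force': 0.0, 'grip_width': 0.087}
top 49.678628912206904 312.28916369062995 240.26326647315886 [-0.00727346  0.          0.          0.          0.        ] [[-0.038, -0.973, 0.228, 0.242], [-0.999, 0.037, -0.01, 0.019], [0.002, -0.228, -0.974, 1.201], [0.0, 0.0, 0.0, 1.0]]
tin_a_mid [(0.86, [382.0, 214.0, 418.0, 269.0]), (0.2, [470.0, 252.0, 483.0, 272.0])]
disc_top [(0.75, [307.0, 141.0, 359.0, 194.0]), (0.71, [179.0, 155.0, 211.0, 189.0]), (0.68, [237.0, 161.0, 278.0, 200.0]), (0.66, [201.0, 317.0, 257.0, 378.0]), (0.63, [172.0, 261.0, 215.0, 302.0])]
mat [(0.87, [232.0, 209.0, 443.0, 301.0])]
driver_stand [(0.75, [447.0, 177.0, 505.0, 232.0])]
glass_jar [(0.9, [123.0, 198.0, 160.0, 236.0])]
loupe [(0.68, [137.0, 273.0, 153.0, 290.0])]
case_back [(0.47, [472.0, 255.0, 485.0, 274.0])]
scene 47.69630156142379 317.2483021601603 240.77129109760435 [-0.0501823  0.         0.         0.         0.       ] [[-0.439, 0.614, -0.656, 1.259], [0.898, 0.313, -0.309, 0.364], [0.015, -0.725, -0.689, 0.853], [0.0, 0.0, 0.0, 1.0]]
tin_a_mid [(0.72, [210.0, 204.0, 259.0, 254.0])]
disc_top [(0.95, [408.0, 208.0, 464.0, 249.0]), (0.93, [425.0, 270.0, 474.0, 301.0]), (0.88, [378.0, 362.0, 432.0, 410.0]), (0.8, [212.0, 290.0, 283.0, 346.0]), (0.71, [312.0, 322.0, 360.0, 366.0])]
mat [(0.73, [187.0, 198.0, 411.0, 312.0])]
driver_stand [(0.7, [127.0, 180.0, 177.0, 245.0])]
glass_jar [(0.61, [467.0, 321.0, 518.0, 370.0])]
loupe [(0.84, [490.0, 288.0, 513.0, 312.0])]
case_back [(0.68, [178.0, 192.0, 195.0, 201.0])]
```

View pics/top0.png

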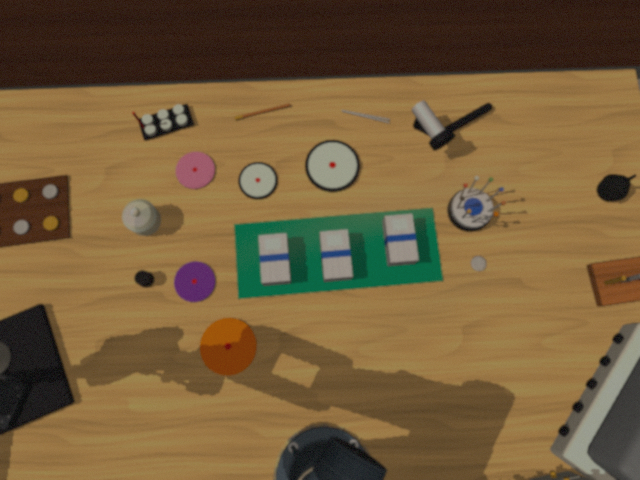

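View pics/scene0.png

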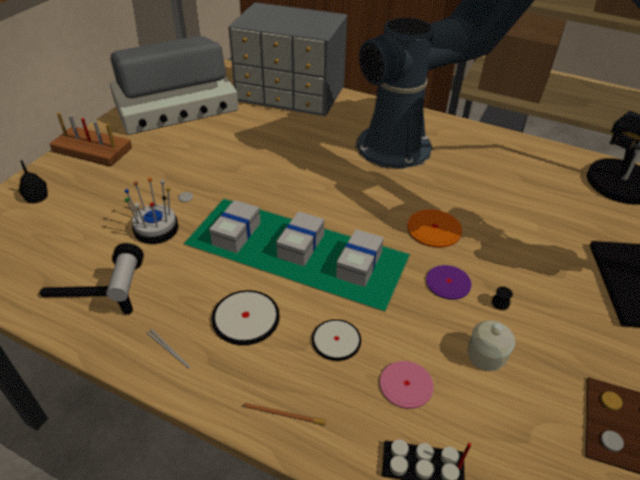

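Candidates for the disc (top picture): white small (258,180), white large (332,165), pink (195,170), purple (195,282) and orange (228,347). The description picks the smaller white one at (258,180). The tins are at about (274,258), (336,253) and (401,238).

```bash
cat > h.py <<'E'
import numpy as np,cv2
from scipy.optimize import minimize
from rig import *
def K(c,h=480):
    f=h/2/np.tan(np.radians(c["vertical_fov"])/2)
    return np.array([[f,0,c["cx"]],[0,f,c["cy"]],[0,0,1.]])
def proj(c,P):
    Ti=np.linalg.inv(c["T"]);
    return cv2.projectPoints(np.asarray(P,float).reshape(-1,1,3),cv2.Rodrigues(Ti[:3,:3])[0],Ti[:3,3],K(c),np.array(c["D"]))[0].reshape(-1,2)
def ray(c,uv,z):
    n=cv2.undistortPoints(np.asarray(uv,float).reshape(-1,1,2),K(c),np.array(c["D"])).reshape(-1,2)
    d=np.c_[n,np.ones(len(n))]@c["T"][:3,:3].T;o=c["T"][:3,3]
    return o+d*((z-o[2])/d[:,2])[:,None]
def box(x,y,yaw,z0=.003,h=.048,l=.110,w=.064):
    C=np.array([[i*l/2,j*w/2,k] for i in(-1,1) for j in(-1,1) for k in(z0,z0+h)])
    r=np.array([[np.cos(yaw),-np.sin(yaw)],[np.sin(yaw),np.cos(yaw)]])
    C[:,:2]=C[:,:2]@r.T+[x,y];return C
def fit(views,p0,b=box):
    "views: list of (calib, region)"
    def cost(p):
        s=0
        for c,m in views:
            a=np.zeros(m.shape,np.uint8);h=cv2.convexHull(proj(c,b(*p)).astype(np.float32))
            cv2.fillConvexPoly(a,np.round(h*16).astype(np.int32),1,shift=4,lineType=8)
            s+=1-(a.astype(bool)&m).sum()/(a.astype(bool)|m).sum()
        return s
    S=np.vstack([p0,p0+np.diag([.01,.01,.1])]) if len(p0)==3 else None
    r=minimize(cost,p0,method="Nelder-Mead",options=dict(initial_simplex=S,xatol=1e-4,fatol=1e-4))
    return r.x,r.fun
E
python3 - <<'E'
from h import *
V={}
for n in("top","scene"):
    im=cv2.imread(f"pics/{n}0.png");c=get_calibration(n)
    hsv=cv2.cvtColor(im,cv2.COLOR_BGR2HSV)
    g=cv2.inRange(hsv,(65,100,20),(92,255,255))
    ct=max(cv2.findContours(g,cv2.RETR_EXTERNAL,cv2.CHAIN_APPROX_NONE)[0],key=cv2.contourArea)
    hull=cv2.convexHull(ct);hm=np.zeros(g.shape,np.uint8);cv2.fillPoly(hm,[hull],1)
    t=((hm>0)&(g==0)).astype(np.uint8)
    t=cv2.morphologyEx(t,cv2.MORPH_OPEN,np.ones((5,5)))
    N,L,st,cen=cv2.connectedComponentsWithStats(t)
    V[n]=[(c,L==i,st[i],ray(c,[cen[i]],.03)[0]) for i in range(1,N) if st[i][4]>300]
    r=cv2.minAreaRect(ray(c,hull.reshape(-1,2),.003)[:,:2].astype(np.float32));print(n,"mat",r)
    for v in V[n]:print(n,v[2],v[3].round(3))
for a in V["top"]:
    b=min(V["scene"],key=lambda v:np.linalg.norm(v[3]-a[3]))
    for vs in([a[:2]],[b[:2]],[a[:2],b[:2]]):
        print(*[np.round(q,4) for q in fit(vs,np.r_[a[3][:2],0.])])
def nm(p,z):pass
c=get_calibration("top");im=cv2.imread("pics/top0.png")
for n in("top","scene"):
    for t,z in(("disc_top",.007),("driver_stand",.05),("glass_jar",.04),("loupe",.03),("case_back",.006)):
        camera(n) if t=="disc_top" else 0
        for r in cut_out(n,t):
            b=r["bbox"];ys,xs=np.nonzero(r["region"]);p=ray(get_calibration(n),np.c_[xs,ys],z)
            print(n,t,round(r["conf"],2),((p.min(0)+p.max(0))/2)[:2].round(3),np.ptp(p,axis=0)[:2].round(3))
cv2.imwrite("pics/crop1.png",cv2.resize(im[120:320,160:460],None,fx=2.6,fy=2.6,interpolation=cv2.INTER_CUBIC))
E
```

```text
top mat ((0.49174946546554565, -0.05174770951271057), (0.17552562057971954, 0.4753568768501282), 2.777567148208618)
top [ 382  213   37   53 1674] [ 0.512 -0.198  0.03 ]
top [ 319  228   34   54 1572] [ 0.481 -0.047  0.03 ]
top [ 258  232   33   54 1561] [0.476 0.096 0.03 ]
scene mat ((0.4954378008842468, -0.04970279335975647), (0.17554931342601776, 0.4749348759651184), 2.7649428844451904)
scene [ 210  202   50   50 1710] [ 0.519 -0.194  0.03 ]
scene [ 277  220   47   45 1478] [ 0.497 -0.042  0.03 ]
scene [ 336  238   46   48 1540] [0.493 0.097 0.03 ]
[ 0.5128 -0.1978  0.0495] 0.022
[ 0.5127 -0.196   0.0388] 0.0596
[ 0.5123 -0.1968  0.0377] 0.0912
[ 0.4809 -0.046   0.0539] 0.019
[ 0.4812 -0.0449  0.0518] 0.1845
[ 0.4805 -0.046   0.0537] 0.21
[0.4767 0.0952 0.0378] 0.0247
[0.4761 0.0956 0.0476] 0.1709
[0.4763 0.0954 0.0556] 0.1978
top disc_top 0.95 [0.432 0.283] [0.092 0.091]
top disc_top 0.93 [0.709 0.287] [0.094 0.091]
top disc_top 0.77 [0.676 0.133] [0.096 0.095]
top disc_top 0.72 [ 0.483 -0.048] [0.122 0.072]
top disc_top 0.61 [ 0.708 -0.051] [0.134 0.131]
top disc_top 0.57 [0.283 0.204] [0.127 0.129]
top driver_stand 0.86 [ 0.584 -0.375] [0.131 0.135]
top glass_jar 0.69 [0.585 0.402] [0.088 0.089]
top glass_jar 0.4 [ 0.476 -0.045] [0.12  0.072]
top loupe 0.77 [0.441 0.393] [0.04  0.046]
top case_back 0.55 [ 0.451 -0.382] [0.031 0.031]
scene disc_top 0.95 [ 0.711 -0.048] [0.139 0.136]
scene disc_top 0.9 [0.288 0.208] [0.139 0.127]
scene disc_top 0.82 [0.714 0.287] [0.098 0.094]
scene disc_top 0.62 [0.681 0.135] [0.096 0.095]
scene disc_top 0.58 [0.44  0.285] [0.103 0.097]
scene driver_stand 0.59 [ 0.576 -0.381] [0.184 0.2  ]
scene glass_jar 0.93 [0.59  0.403] [0.119 0.079]
scene loupe 0.74 [0.582 0.404] [0.122 0.08 ]
scene loupe 0.57 [0.457 0.397] [0.066 0.035]
```

View pics/crop1.png

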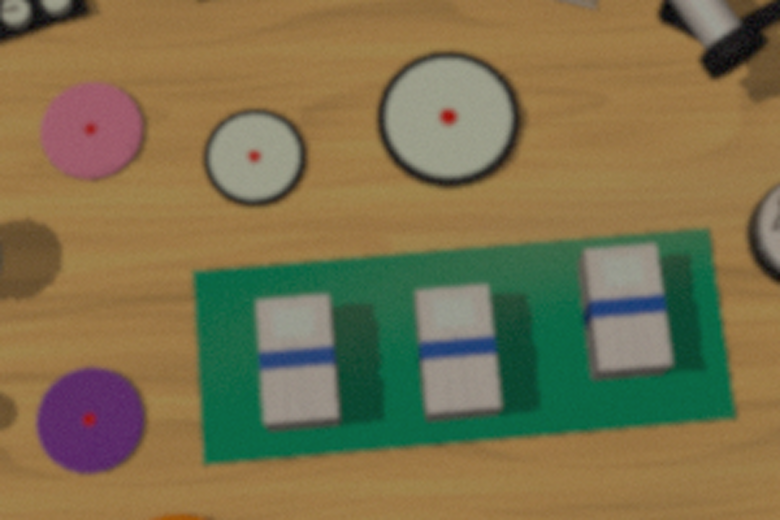

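The crop confirms it: the small white disc with a black rim and red dot is at crop (254,156), which is top (258,180). It measures about 95 mm and lies at about (0.679, 0.134). The large one is 134 mm. The tins are at about (0.476, 0.095), (0.481, -0.046) and (0.512, -0.197), with yaw about 0.05. I'll turn the tool and go above the nearest tin.

```bash
python3 -m inch '[0,0,0,0,0,-0.264, 0,0,0,0,0,-0.264, 0,0,0,0,0,-0.264, 0,0,0,0,0,-0.264, 0,0,0,0,0,-0.264]' 87 40
for i in 1; do
python3 -m inch '[-0.2,-0.45,0,0,0,0, -0.41,-0.89,0,0,0,0]'
python3 -m inch '[-0.2,-0.45,0,0,0,0, -0.41,-0.89,0,0,0,0]'
python3 -m inch '[-0.2,-0.45,0,0,0,0, -0.41,-0.89,0,0,0,0]'
python3 -m inch '[-0.2,-0.45,0,0,0,0, -0.41,-0.89,0,0,0,0]'
python3 -m inch '[-0.2,-0.45,0,0,0,0, -0.41,-0.89,0,0,0,0]'
python3 -m inch '[-0.2,-0.45,0,0,0,0, -0.41,-0.89,0,0,0,0]'
python3 -m inch '[-0.2,-0.45,0,0,0,0, -0.41,-0.89,0,0,0,0, -0.41,-0.89,0,0,0,0, -0.41,-0.89,0,0,0,0]'
done
python3 - <<'E'
from h import *
c=get_calibration("wrist");im=camera("wrist");cv2.imwrite("pics/w1.png",im[:,:,::-1]);np.save("w1.npy",c["T"])
print({k:c[k] for k in c if k!="T"},c["T"].round(3).tolist())
for t in("tin_a_mid","mat"):
    for r in cut_out("wrist",t):print(t,round(r["conf"],2),np.round(r["bbox"]))
print(proj(c,box(.476,.0955,.048)).round())
E
```

```text
time: 1.82
position: [0.2247, 0.5832, 0.2063]
tool_rot: [-0.024, 1.0, -0.0, -0.0]
ft_force: [0.2, -0.2, -0.0]
grip_width: 0.087
grip_force: 0.0
time: 1.98
position: [0.2603, 0.5141, 0.2062]
tool_rot: [-0.025, 1.0, 0.0, 0.0]
ft_force: [0.6, -0.2, -0.3]
grip_width: 0.0873
grip_force: 0.0
time: 2.15
position: [0.297, 0.4426, 0.2063]
tool_rot: [-0.023, 1.0, -0.0, 0.0]
ft_force: [0.8, -0.2, -0.4]
grip_width: 0.0868
grip_force: 0.0
time: 2.32
position: [0.3334, 0.3728, 0.2066]
tool_rot: [-0.023, 1.0, 0.0, 0.0]
ft_force: [0.7, -0.3, 0.8]
grip_width: 0.0872
grip_force: 0.0
time: 2.48
position: [0.3696, 0.3032, 0.2066]
tool_rot: [-0.023, 1.0, 0.0, 0.0]
ft_force: [0.4, -0.3, -0.3]
grip_width: 0.0869
grip_force: 0.0
time: 2.65
position: [0.4057, 0.2335, 0.2067]
tool_rot: [-0.023, 1.0, 0.0, 0.0]
ft_force: [0.5, 0.1, -0.2]
grip_width: 0.0872
grip_force: 0.0
time: 2.82
position: [0.4419, 0.1639, 0.2067]
tool_rot: [-0.023, 1.0, 0.0, 0.0]
ft_force: [-0.8, 0.1, -0.8]
grip_width: 0.087
grip_force: 0.0
time: 3.15
position: [0.4787, 0.0942, 0.2065]
tool_rot: [-0.021, 1.0, 0.0, 0.0]
ft_force: [-1.6, 0.1, 0.3]
grip_width: 0.0872
grip_force: 0.0
{'vertical_fov': 64.31473620860514, 'cx': 312.3610891477321, 'cy': 234.81129527600933, 'D': array([-0.07339935,  0.        ,  0.        ,  0.        ,  0.        ])} [[-0.042, 0.952, 0.303, 0.395], [0.999, 0.04, 0.013, 0.091], [0.0, 0.303, -0.953, 0.385], [0.0, 0.0, 0.0, 1.0]]
tin_a_mid 0.8 [  1. 166.  81. 286.]
tin_a_mid 0.61 [276. 143. 352. 265.]
mat 0.78 [  0. 117. 410. 288.]
[[281. 143.]
 [276. 147.]
 [346. 142.]
 [351. 146.]
 [284. 248.]
 [280. 265.]
 [344. 248.]
 [348. 265.]]
```

The projected estimate (276..351, 142..265) agrees with the wrist detection. I'll descend, grip, lift, and read the baseline.

```bash
(python3 -m inch '[0.03,0.02,0.4,0,0,0, 0.03,0.02,0.8,0,0,0, 0.03,0.02,0.9,0,0,0]' 
python3 -m inch '[0,0,0.3,0,0,0, 0,0,0.6,0,0,0, 0,0,0.8,0,0,0, 0,0,0.9,0,0,0, 0,0,0.9,0,0,0]'
python3 -m inch '[0,0,0.2,0,0,0, 0,0,0.38,0,0,0, 0,0,0.38,0,0,0, 0,0,0.38,0,0,0]') | grep -E "time|pos|force"
python3 -m inch '[0,0,0,0,0,0, 0,0,0,0,0,0, 0,0,0,0,0,0, 0,0,0,0,0,0, 0,0,0,0,0,0, 0,0,0,0,0,0, 0,0,0,0,0,0, 0,0,0,0,0,0]' 50 40
python3 -m inch '[0,0,-0.1,0,0,0, 0,0,-0.3,0,0,0, 0,0,-0.5,0,0,0, 0,0,-0.7,0,0,0, 0,0,-0.85,0,0,0, 0,0,-1,0,0,0, 0,0,-1,0,0,0]'
python3 -m inch '[0,0,-0.2,0,0,0, 0,0,-0.5,0,0,0, 0,0,-0.75,0,0,0, 0,0,-0.75,0,0,0, 0,0,-0.75,0,0,0, 0,0,-0.75,0,0,0]'
python3 -c "
from rig import *;import time
o=get_obs();print(o['ft_force'],o['moment'],o['position'])"
```

```text
time: 3.55
position: [0.471, 0.0992, 0.1313]
ft_force: [-0.1, 0.0, 0.7]
grip_force: 0.0
time: 3.97
position: [0.4737, 0.0985, 0.0614]
ft_force: [0.3, 0.7, -0.3]
grip_force: 0.0
time: 4.3
position: [0.4752, 0.098, 0.0327]
ft_force: [-0.1, 0.1, -0.1]
grip_force: 0.0
time: 4.97
position: [0.4756, 0.0971, 0.0326]
tool_rot: [-0.024, 1.0, -0.0, 0.001]
ft_force: [0.5, -3.2, 5.7]
grip_width: 0.0622
grip_force: 40.0
time: 5.55
position: [0.4757, 0.098, 0.1137]
tool_rot: [-0.023, 1.0, 0.0, 0.002]
ft_force: [0.4, 0.1, -3.9]
grip_width: 0.0624
grip_force: 40.0
time: 6.05
position: [0.4735, 0.0977, 0.1705]
tool_rot: [-0.023, 1.0, 0.0, -0.002]
ft_force: [-0.4, -1.1, -3.2]
grip_width: 0.0623
grip_force: 40.0
[-0.43723085 -1.10120057 -3.20576621] [0.0211659  0.00166269 0.00065697] [0.47351001 0.09771037 0.17053952]
```

```bash
cat > m.py <<'E'
from rig import *;import numpy as np
a=[]
for i in range(8):
    camera("wrist");o=get_obs();a.append(np.r_[o["moment"],o["ft_force"]])
a=np.array(a);print("mean",a.mean(0).round(3),"sd",a.std(0).round(3),"t",round(o["time"],2),"pos",o["position"].round(4),"rot",o["tool_rot"].round(4),o["grip_width"].round(4))
E
python3 m.py
python3 -m inch '[0,0,0,0,0.08,0, 0,0,0,0,0.16,0, 0,0,0,0,0.22,0, 0,0,0,0,0.22,0, 0,0,0,0,0.22,0, 0,0,0,0,0.22,0, 0,0,0,0,0.22,0, 0,0,0,0,0.14,0, 0,0,0,0,0.07,0, 0,0,0,0,0,0, 0,0,0,0,0,0, 0,0,0,0,0,0, 0,0,0,0,0,0]' |grep time
python3 m.py
python3 -m inch '[0,0,0,0,-0.08,0, 0,0,0,0,-0.16,0, 0,0,0,0,-0.22,0, 0,0,0,0,-0.22,0, 0,0,0,0,-0.22,0, 0,0,0,0,-0.22,0, 0,0,0,0,-0.22,0, 0,0,0,0,-0.14,0, 0,0,0,0,-0.07,0, 0,0,0,0,0,0, 0,0,0,0,0,0, 0,0,0,0,0,0, 0,0,0,0,0,0]' |grep time
python3 m.py
for i in 1; do python3 -m inch '[0.35,0,0,0,0,0, 0,0,0,0,0,0, -0.35,0,0,0,0,0, 0,0,0,0,0,0, 0.35,0,0,0,0,0, 0,0,0,0,0,0, -0.35,0,0,0,0,0, 0,0,0,0,0,0, 0,0,0,0,0,0, 0,0,0,0,0,0, 0,0,0,0,0,0]' | grep -E "time|force"; done
python3 m.py
```

```text
time: 7.53
time: 9.02
time: 10.33
ft_force: [-0.8, -0.0, -3.1]
grip_force: 40.0Traceback (most recent call last):
  File "m.py", line 5, in <module>
    a=np.array(a);print("mean",a.mean(0).round(3),"sd",a.std(0).round(3),"t",round(o["time"],2),"pos",o["position"].round(4),"rot",o["tool_rot"].round(4),o["grip_width"].round(4))
                                                                                                                                                          ^^^^^^^^^^^^^^^^^^^^^
AttributeError: 'float' object has no attribute 'round'
Traceback (most recent call last):
  File "m.py", line 5, in <module>
    a=np.array(a);print("mean",a.mean(0).round(3),"sd",a.std(0).round(3),"t",round(o["time"],2),"pos",o["position"].round(4),"rot",o["tool_rot"].round(4),o["grip_width"].round(4))
                                                                                                                                                          ^^^^^^^^^^^^^^^^^^^^^
AttributeError: 'float' object has no attribute 'round'
Traceback (most recent call last):
  File "m.py", line 5,
[... 206 characters left out ...]
                                                                                                                                             ^^^^^^^^^^^^^^^^^^^^^
AttributeError: 'float' object has no attribute 'round'
Traceback (most recent call last):
  File "m.py", line 5, in <module>
    a=np.array(a);print("mean",a.mean(0).round(3),"sd",a.std(0).round(3),"t",round(o["time"],2),"pos",o["position"].round(4),"rot",o["tool_rot"].round(4),o["grip_width"].round(4))
                                                                                                                                                          ^^^^^^^^^^^^^^^^^^^^^
AttributeError: 'float' object has no attribute 'round'
```

A slip in my print line. I'll fix it and repeat the two tilts.

```bash
sed -i 's/o\["grip_width"\].round(4)/round(o["grip_width"],4)/; s/range(8)/range(7)/' m.py
python3 -m inch '[0,0,0,0,0.08,0, 0,0,0,0,0.16,0, 0,0,0,0,0.22,0, 0,0,0,0,0.22,0, 0,0,0,0,0.22,0, 0,0,0,0,0.22,0, 0,0,0,0,0.14,0, 0,0,0,0,0.07,0, 0,0,0,0,0,0, 0,0,0,0,0,0, 0,0,0,0,0,0, 0,0,0,0,0,0]' |grep time
python3 m.py
python3 -m inch '[0,0,0,0,-0.08,0, 0,0,0,0,-0.16,0, 0,0,0,0,-0.22,0, 0,0,0,0,-0.22,0, 0,0,0,0,-0.22,0, 0,0,0,0,-0.22,0, 0,0,0,0,-0.14,0, 0,0,0,0,-0.07,0, 0,0,0,0,0,0, 0,0,0,0,0,0, 0,0,0,0,0,0, 0,0,0,0,0,0]' |grep time
python3 m.py
```

```text
time: 11.73
mean [ 2.200e-02  1.500e-02  2.000e-03 -1.400e-02 -2.000e-02 -3.094e+00] sd [0.036 0.026 0.028 0.476 0.388 0.236] t 12.08 pos [0.4755 0.0975 0.1716] rot [-2.340e-02  9.997e-01  0.000e+00 -3.000e-04] 0.0621
time: 13.08
mean [ 0.044  0.025 -0.005  0.204 -0.425 -3.101] sd [0.02  0.033 0.036 0.41  0.508 0.435] t 13.43 pos [0.4743 0.0976 0.1721] rot [-2.340e-02  9.997e-01 -0.000e+00  1.000e-04] 0.0621
```

Tilting one way and then the other changes My by only 0.010 N m, where a loose part would give about 0.107. So the first tin is quiet and goes back where it stood. Next I move above the middle tin and check.

```bash
(python3 -m inch '[0,0,0.25,0,0,0, 0,0,0.6,0,0,0, 0,0,0.9,0,0,0, 0,0,1,0,0,0, 0,0,1,0,0,0]'
python3 -m inch '[0,0,0.2,0,0,0, 0,0,0.4,0,0,0, 0,0,0.55,0,0,0, 0,0,0.65,0,0,0, 0,0,0.71,0,0,0, 0,0,0.74,0,0,0, 0,0,0.75,0,0,0, 0,0,0.75,0,0,0, 0,0,0.75,0,0,0]' 
python3 -m inch '[0,0,0,0,0,0, 0,0,0,0,0,0, 0,0,0,0,0,0, 0,0,0,0,0,0, 0,0,0,0,0,0, 0,0,0,0,0,0]' 87
python3 -m inch '[0,0,-0.1,0,0,0, 0,0,-0.3,0,0,0, 0,0,-0.6,0,0,0, 0,0,-0.9,0,0,0, 0,0,-1,0,0,0, 0,0,-1,0,0,0]'
python3 -m inch '[0,-0.4,0,0,0,0, 0.01,-0.9,0,0,0,0, 0.01,-0.9,0,0,0,0]'
python3 -m inch '[0,-0.4,0,0,0,0, 0,-0.8,0,0,0,0, 0,-0.9,0,0,0,0, 0,-0.9,0,0,0,0, 0,-0.9,0,0,0,0, 0,-0.9,0,0,0,0, 0,-0.9,0,0,0,0]')| grep -E "time|pos|ft_|width"
python3 - <<'E'
from h import *
n="wrist";c=get_calibration(n);im=camera(n);cv2.imwrite("pics/w2.png",im[:,:,::-1])
for r in cut_out(n,"tin_a_mid"):print(round(r["conf"],2),np.round(r["bbox"]))
for p in((.481,-.046,.053),(.476,.0955,.048),(.512,-.197,.045)):
    P=proj(c,box(*p));print(P.min(0).round(),P.max(0).round())
E
```

```text
time: 13.85
position: [0.4732, 0.0976, 0.0903]
ft_force: [-1.1, 0.3, -3.7]
grip_width: 0.0621
time: 14.6
position: [0.4756, 0.0976, 0.0328]
ft_force: [-0.6, 0.5, 0.7]
grip_width: 0.0621
time: 15.1
position: [0.4749, 0.0976, 0.032]
ft_force: [0.4, 0.1, -0.1]
grip_width: 0.086
time: 15.6
position: [0.4766, 0.0976, 0.1142]
ft_force: [-0.4, 0.6, -0.2]
grip_width: 0.0866
time: 15.85
position: [0.4785, 0.0206, 0.1113]
ft_force: [0.4, -0.0, -0.2]
grip_width: 0.0872
time: 16.43
position: [0.4802, -0.0448, 0.1116]
ft_force: [0.4, 0.2, 0.4]
grip_width: 0.0867
0.62 [ 34. 187. 171. 334.]
[259. 156.] [361. 320.]
[441. 160.] [577. 322.]
[ 35. 188.] [171. 347.]
```

View pics/w2.png

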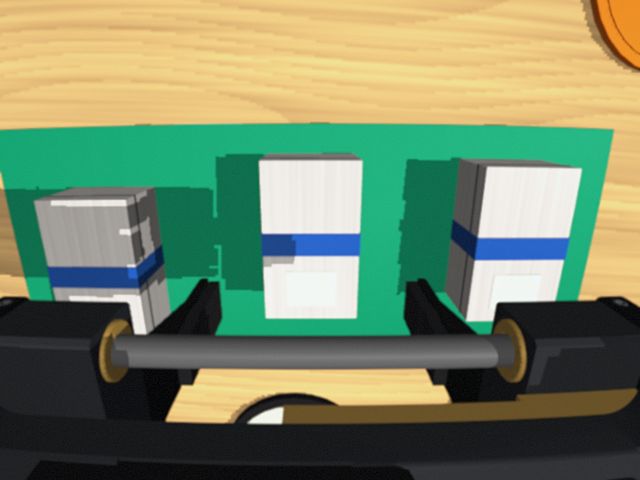

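The wrist picture shows the middle tin at columns 259–361, centred between the fingers (215 and 405). The first tin stands upright on the mat at columns 455–580. I'll grasp the middle tin and test it.

```bash
(python3 -m inch '[0,0,0.25,0,0,0, 0,0,0.5,0,0,0, 0,0,0.75,0,0,0, 0,0,0.9,0,0,0, 0,0,0.98,0,0,0, 0,0,0.99,0,0,0, 0,0,0.99,0,0,0]'
python3 -m inch '[0,0,0,0,0,0, 0,0,0,0,0,0, 0,0,0,0,0,0, 0,0,0,0,0,0, 0,0,0,0,0,0, 0,0,0,0,0,0, 0,0,0,0,0,0, 0,0,0,0,0,0]' 50 40
python3 -m inch '[0,0,-0.1,0,0,0, 0,0,-0.3,0,0,0, 0,0,-0.5,0,0,0, 0,0,-0.7,0,0,0, 0,0,-0.85,0,0,0, 0,0,-1,0,0,0, 0,0,-1,0,0,0]'
python3 -m inch '[0,0,-0.2,0,0,0, 0,0,-0.5,0,0,0, 0,0,-0.75,0,0,0, 0,0,-0.75,0,0,0]'
python3 -m inch '[0.35,0,0,0,0,0, 0,0,0,0,0,0, -0.35,0,0,0,0,0, 0,0,0,0,0,0, 0.35,0,0,0,0,0, 0,0,0,0,0,0, -0.35,0,0,0,0,0, 0,0,0,0,0,0]') | grep -E "time|pos|force|width"
python3 -m inch '[0,0,0,0,0.08,0, 0,0,0,0,0.16,0, 0,0,0,0,0.22,0, 0,0,0,0,0.22,0, 0,0,0,0,0.22,0, 0,0,0,0,0.22,0, 0,0,0,0,0.14,0, 0,0,0,0,0.07,0, 0,0,0,0,0,0, 0,0,0,0,0,0, 0,0,0,0,0,0, 0,0,0,0,0,0]' |grep time
python3 m.py
python3 -m inch '[0,0,0,0,-0.08,0, 0,0,0,0,-0.16,0, 0,0,0,0,-0.22,0, 0,0,0,0,-0.22,0, 0,0,0,0,-0.22,0, 0,0,0,0,-0.22,0, 0,0,0,0,-0.14,0, 0,0,0,0,-0.07,0, 0,0,0,0,0,0, 0,0,0,0,0,0, 0,0,0,0,0,0, 0,0,0,0,0,0]' |grep time
python3 m.py
```

```text
time: 17.12
position: [0.4809, -0.0459, 0.0327]
ft_force: [0.6, -0.7, -0.1]
grip_width: 0.087
grip_force: 0.0
time: 17.78
position: [0.4811, -0.0463, 0.0332]
ft_force: [-0.5, 1.7, 5.1]
grip_width: 0.0618
grip_force: 40.0
time: 18.37
position: [0.4816, -0.0466, 0.1144]
ft_force: [-0.3, 0.4, -3.5]
grip_width: 0.0616
grip_force: 40.0
time: 18.7
position: [0.4827, -0.047, 0.175]
ft_force: [-0.1, -0.4, -4.0]
grip_width: 0.0618
grip_force: 40.0
time: 19.37
position: [0.4938, -0.0495, 0.172]
ft_force: [3.1, -1.2, -2.7]
grip_width: 0.062
grip_force: 40.0
time: 20.37
mean [ 0.026  0.01   0.009  0.184 -0.031 -4.269] sd [0.041 0.027 0.043 0.328 0.542 0.358] t 20.72 pos [ 0.4815 -0.0463  0.1725] rot [-2.360e-02  9.997e-01  0.000e+00 -2.000e-04] 0.0614
time: 21.72
mean [ 4.800e-02 -3.400e-02  2.000e-03 -2.100e-02  4.100e-02 -3.739e+00] sd [0.023 0.037 0.025 0.396 0.375 0.255] t 22.07 pos [ 0.4802 -0.0464  0.1728] rot [-0.0231  0.9997  0.      0.    ] 0.0617
```

This one is ambiguous: a difference of 0.044 ± 0.018. I'll repeat with a steeper tilt and more readings.

```bash
sed -i 's/range(7)/range(16)/' m.py
python3 -m inch '[0,0,0,0,0.08,0, 0,0,0,0,0.16,0, 0,0,0,0,0.24,0, 0,0,0,0,0.3,0, 0,0,0,0,0.3,0, 0,0,0,0,0.3,0, 0,0,0,0,0.3,0, 0,0,0,0,0.3,0, 0,0,0,0,0.22,0, 0,0,0,0,0.14,0, 0,0,0,0,0.07,0, 0,0,0,0,0,0, 0,0,0,0,0,0, 0,0,0,0,0,0, 0,0,0,0,0,0]' |grep time
python3 m.py
python3 -m inch '[0,0,0,0,-0.08,0, 0,0,0,0,-0.16,0, 0,0,0,0,-0.24,0, 0,0,0,0,-0.3,0, 0,0,0,0,-0.3,0, 0,0,0,0,-0.3,0, 0,0,0,0,-0.3,0, 0,0,0,0,-0.3,0, 0,0,0,0,-0.22,0, 0,0,0,0,-0.14,0, 0,0,0,0,-0.07,0, 0,0,0,0,0,0, 0,0,0,0,0,0, 0,0,0,0,0,0, 0,0,0,0,0,0]' |grep time
python3 m.py
```

```text
time: 23.32
mean [ 0.045  0.034 -0.015  0.136  0.085 -3.95 ] sd [0.025 0.04  0.029 0.415 0.414 0.582] t 24.12 pos [ 0.4809 -0.0463  0.1728] rot [-0.0234  0.9997 -0.      0.    ] 0.0611
time: 25.37
mean [ 4.900e-02 -1.700e-02  3.000e-03 -1.940e-01 -2.140e-01 -4.099e+00] sd [0.033 0.034 0.033 0.284 0.451 0.554] t 26.17 pos [ 0.4809 -0.0463  0.1728] rot [-0.0234  0.9997 -0.      0.    ] 0.0609
```

```bash
sed -i 's/range(16)/range(12)/' m.py
python3 -m inch '[0,0,0,0,0.08,0, 0,0,0,0,0.16,0, 0,0,0,0,0.24,0, 0,0,0,0,0.32,0, 0,0,0,0,0.36,0, 0,0,0,0,0.36,0, 0,0,0,0,0.36,0, 0,0,0,0,0.36,0, 0,0,0,0,0.36,0, 0,0,0,0,0.36,0, 0,0,0,0,0.36,0, 0,0,0,0,0.36,0, 0,0,0,0,0.28,0, 0,0,0,0,0.2,0, 0,0,0,0,0.12,0, 0,0,0,0,0.06,0, 0,0,0,0,0,0, 0,0,0,0,0,0, 0,0,0,0,0,0, 0,0,0,0,0,0]' |grep time
python3 m.py
python3 -m inch '[0,0,0,0,-0.08,0, 0,0,0,0,-0.16,0, 0,0,0,0,-0.24,0, 0,0,0,0,-0.32,0, 0,0,0,0,-0.36,0, 0,0,0,0,-0.36,0, 0,0,0,0,-0.36,0, 0,0,0,0,-0.36,0, 0,0,0,0,-0.36,0, 0,0,0,0,-0.36,0, 0,0,0,0,-0.36,0, 0,0,0,0,-0.36,0, 0,0,0,0,-0.28,0, 0,0,0,0,-0.2,0, 0,0,0,0,-0.12,0, 0,0,0,0,-0.06,0, 0,0,0,0,0,0, 0,0,0,0,0,0, 0,0,0,0,0,0, 0,0,0,0,0,0]' |grep time
python3 m.py
```

```text
time: 27.83
mean [ 0.033  0.029  0.     0.008 -0.138 -3.939] sd [0.03  0.022 0.036 0.492 0.614 0.487] t 28.43 pos [ 0.4809 -0.0463  0.1726] rot [-2.350e-02  9.997e-01  0.000e+00 -2.000e-04] 0.0617
time: 30.1
mean [ 0.058 -0.045  0.012 -0.111  0.184 -3.888] sd [0.024 0.038 0.027 0.426 0.558 0.548] t 30.7 pos [ 0.4808 -0.0464  0.1729] rot [-2.330e-02  9.997e-01 -0.000e+00  2.000e-04] 0.0613
```

The difference is 0.074, and the sign has been right all three times, but it is smaller than predicted. I'll do one longer measurement of each side before deciding.

```bash
sed -i 's/range(12)/range(20)/; s/^a=np.array(a);/a=np.array(a);print("My halves",a[:10,1].mean().round(3),a[10:,1].mean().round(3));/' m.py
python3 -m inch '[0,0,0,0,0.08,0, 0,0,0,0,0.16,0, 0,0,0,0,0.24,0, 0,0,0,0,0.32,0, 0,0,0,0,0.36,0, 0,0,0,0,0.36,0, 0,0,0,0,0.36,0, 0,0,0,0,0.36,0, 0,0,0,0,0.36,0, 0,0,0,0,0.36,0, 0,0,0,0,0.28,0, 0,0,0,0,0.2,0, 0,0,0,0,0.12,0, 0,0,0,0,0.06,0, 0,0,0,0,0,0, 0,0,0,0,0,0, 0,0,0,0,0,0]' |grep time
python3 m.py
python3 -m inch '[0,0,0,0,-0.08,0, 0,0,0,0,-0.16,0, 0,0,0,0,-0.24,0, 0,0,0,0,-0.32,0, 0,0,0,0,-0.36,0, 0,0,0,0,-0.36,0, 0,0,0,0,-0.36,0, 0,0,0,0,-0.36,0, 0,0,0,0,-0.36,0, 0,0,0,0,-0.36,0, 0,0,0,0,-0.28,0, 0,0,0,0,-0.2,0, 0,0,0,0,-0.12,0, 0,0,0,0,-0.06,0, 0,0,0,0,0,0, 0,0,0,0,0,0, 0,0,0,0,0,0]' |grep time
python3 m.py
```

```text
time: 32.12
My halves 0.021 0.057
mean [ 0.032  0.039 -0.007  0.097  0.172 -3.872] sd [0.031 0.037 0.023 0.33  0.507 0.445] t 33.12 pos [ 0.4809 -0.0463  0.1728] rot [-0.0234  0.9997 -0.      0.    ] 0.0611
time: 34.53
My halves -0.012 -0.053
mean [ 0.06  -0.033  0.005  0.195  0.122 -4.001] sd [0.023 0.039 0.032 0.573 0.532 0.531] t 35.53 pos [ 0.4809 -0.0463  0.1727] rot [-0.0235  0.9997  0.     -0.    ] 0.0614
```

The second-half means are +0.057 and -0.053 N m, which is exactly what a part rolled to either end would give, and the sign matched in all four trials. The middle tin is the rattler. Next I pin the disc centre from the red dot in both pictures.

```bash
python3 - <<'E'
from h import *
for n,u,v in(("top",258,180),("scene",337,338)):
    im=cv2.imread(f"pics/{n}0.png").astype(int)[v-14:v+14,u-14:u+14];c=get_calibration(n)
    w=np.clip(im[:,:,2]-im[:,:,:2].max(2)-25,0,None);ys,xs=np.mgrid[v-14:v+14,u-14:u+14]
    p=[(w*xs).sum()/w.sum(),(w*ys).sum()/w.sum()]
    # whole disc (black rim incl.) ellipse
    print(n,np.round(p,2),ray(c,[p],.007).round(4))
    full=cv2.imread(f"pics/{n}0.png");sub=full[v-40:v+40,u-40:u+40]
    hsv=cv2.cvtColor(sub,cv2.COLOR_BGR2HSV);m=(((hsv[:,:,1]<70)&(hsv[:,:,2]>110))).astype(np.uint8)
    ct=max(cv2.findContours(m,0,1)[0],key=cv2.contourArea);P=ray(c,ct.reshape(-1,2)+[u-40,v-40],.007)[:,:2]
    print(cv2.minEnclosingCircle(P.astype(np.float32)))
d=np.array([.679-.4809,.134+.0463]);print((np.array([[-.9989,-.0471],[-.0471,.9989]])@d/.08).round(3))
E
```

```text
top [257.29 179.5 ] [[0.6783 0.1336 0.007 ]]
((0.6779265999794006, 0.13345493376255035), 0.042085226625204086)
scene [336.22 337.87] [[0.6791 0.1344 0.007 ]]
((0.6795669794082642, 0.13448649644851685), 0.0419476255774498)
[-2.58   2.135]
```

```bash
(python3 -m inch '[-0.06,0.05,0,0,0,0, -0.2,0.17,0,0,0,0, -0.4,0.33,0,0,0,0, -0.62,0.51,0,0,0,0, -0.86,0.71,0,0,0,0]'
python3 -m inch '[-0.22,0.18,0,0,0,0, -0.44,0.36,0,0,0,0, -0.66,0.54,0,0,0,0, -0.86,0.71,0,0,0,0]'
python3 -m inch '[-0.22,0.18,0.05,0,0,0, -0.44,0.36,0.1,0,0,0, -0.62,0.52,0.15,0,0,0, -0.76,0.63,0.2,0,0,0, -0.83,0.69,0.22,0,0,0, -0.86,0.71,0.22,0,0,0, -0.86,0.71,0.22,0,0,0, -0.86,0.71,0.22,0,0,0, -0.86,0.71,0.22,0,0,0, -0.86,0.71,0.22,0,0,0, -0.86,0.71,0.22,0,0,0]')|grep -E "time|pos|ft|width|rot"
python3 - <<'E'
from h import *
o=get_obs();print(o["position"],o["tool_rot"])
im=camera("scene");cv2.imwrite("pics/s2.png",im[:,:,::-1]);im=camera("wrist");cv2.imwrite("pics/w3.png",im[:,:,::-1])
c=get_calibration("wrist");P=o["position"];print(proj(c,box(P[0],P[1],.047,z0=P[2]-.0295)).round().tolist())
E
```

```text
time: 35.95
position: [0.5475, 0.0144, 0.1727]
tool_rot: [-0.023, 1.0, 0.0, -0.0]
ft_force: [0.3, -0.5, -3.6]
grip_width: 0.0611
time: 36.28
position: [0.6142, 0.0752, 0.1724]
tool_rot: [-0.024, 1.0, 0.0, 0.0]
ft_force: [1.4, 0.1, -3.6]
grip_width: 0.0619
time: 37.2
position: [0.6788, 0.133, 0.1555]
tool_rot: [-0.023, 1.0, -0.0, 0.0]
ft_force: [0.9, -0.4, -5.0]
grip_width: 0.0613
[0.67878607 0.13296873 0.1555421 ] [-2.30783015e-02  9.99733658e-01 -7.31077986e-05  2.59336728e-05]
[[253.0, 170.0], [237.0, 185.0], [371.0, 170.0], [387.0, 185.0], [262.0, 344.0], [250.0, 396.0], [363.0, 344.0], [374.0, 396.0]]
```

View pics/s2.png

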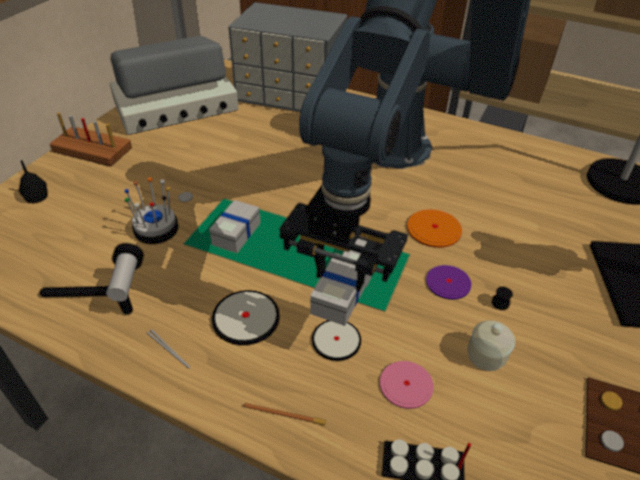

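View pics/w3.png

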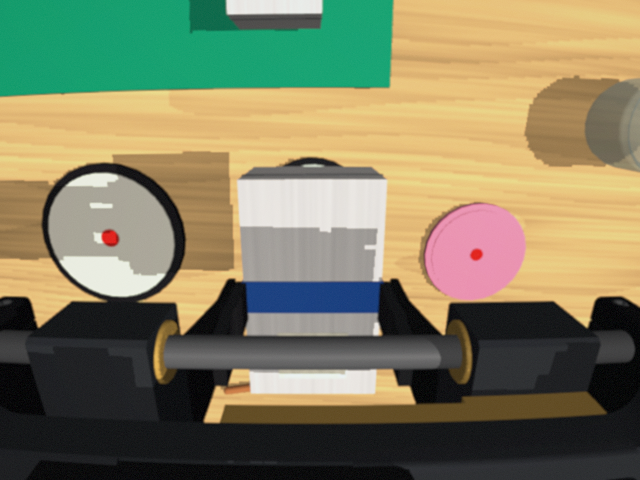

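The scene picture shows the tin held over the small disc (337,340), with the two quiet tins on the mat. One is at (235,226) and the other is partly hidden by the gripper. In the wrist picture the tin's rear top edge is at row 178 against a predicted 185, and the front edge at row 394 against 396. That could be a slight tilt in the grip, so I'll solve for it.

```bash
python3 - <<'E'
from h import *
from scipy.optimize import least_squares
im=cv2.imread("pics/w3.png");g=cv2.cvtColor(im,cv2.COLOR_BGR2GRAY).astype(int)
for u in(260,312,360):print(u,g[158:190,u].tolist(),g[384:402,u].tolist())
c=get_calibration("wrist");P=get_obs()["position"]
def model(p):
    C=box(0,0,0,z0=-.024);a=p[3];y=.047
    C=C@(cv2.Rodrigues(np.array([0,0,y]))[0]@cv2.Rodrigues(np.array([0,a,0.]))[0]).T+[P[0],P[1],P[2]-.0055]+np.r_[p[:3]]
    return proj(c,C)
def res(p):
    q=model(p) # order: (-,-,lo),(-,-,hi),(-,+,lo),(-,+,hi),(+..)
    r=[*(q[1]-[238,178]),*(q[3]-[387,178]),*(q[5]-[250,394]),*(q[7]-[375,394]),q[0][1]-168,q[2][1]-168]
    return np.r_[r,p[:3]/.001*0.3]
r=least_squares(res,np.zeros(4),x_scale=[.001,.001,.001,.01]);print(r.x[:3].round(4),np.degrees(r.x[3]).round(2),r.fun.round(1))
p=r.x.copy();
E
```

```text
260 [201, 201, 201, 202, 204, 206, 205, 204, 179, 139, 110, 104, 104, 107, 105, 97, 84, 83, 95, 103, 127, 176, 219, 230, 231, 230, 231, 230, 230, 230, 231, 231] [231, 232, 232, 231, 231, 231, 231, 232, 230, 216, 197, 191, 187, 187, 187, 190, 189, 189]
312 [49, 29, 33, 32, 37, 78, 148, 197, 185, 136, 107, 106, 108, 107, 103, 96, 86, 93, 100, 105, 138, 193, 226, 229, 228, 228, 227, 228, 227, 227, 228, 228] [225, 225, 225, 225, 225, 225, 225, 226, 225, 214, 196, 187, 182, 181, 182, 186, 188, 187]
360 [204, 197, 193, 190, 192, 195, 200, 200, 174, 128, 106, 107, 109, 106, 102, 91, 89, 98, 105, 108, 135, 189, 224, 229, 228, 228, 227, 227, 228, 228, 227, 227] [229, 229, 228, 228, 228, 228, 227, 230, 227, 221, 205, 197, 190, 187, 182, 183, 186, 180]
[-0.0017 -0.     -0.0008] -2.43 [ 0.3  0.1 -0.3  0.   0.1  0.2 -0.1  0.2 -0.2 -0.2 -0.5 -0.  -0.2]
```

The fit is clean: the tin pitches -2.4° in the grip and sits 1.7 mm back. I'll correct with a turn of +2.4° about tool y and a small shift, then re-check.

```bash
python3 -m inch '[-0.02,0.012,0,0,0.013,0, -0.02,0.012,0,0,0.027,0, -0.02,0.012,0,0,0.027,0, -0.02,0.012,0,0,0.027,0, -0.02,0.012,0,0,0.027,0, -0.02,0.012,0,0,0.027,0, -0.02,0.012,0,0,0.027,0, -0.02,0.012,0,0,0.027,0, -0.02,0.012,0,0,0.027,0]' - 50
python3 - <<'E'
from h import *
from scipy.optimize import least_squares
c=get_calibration("wrist");im=camera("wrist")[:,:,::-1];cv2.imwrite("pics/w4.png",im);o=get_obs();P=o["position"]
g=cv2.GaussianBlur(cv2.cvtColor(np.ascontiguousarray(im),cv2.COLOR_BGR2GRAY),(3,3),0).astype(float)
def edge(u,a,b,s):
    d=s*np.diff(g[a:b,u-8:u+9].mean(1));return a+d.argmax()+.5
us=(265,312,355);RB=[edge(u,150,185,-1) for u in us];RT=[edge(u,165,205,1) for u in us];FT=[edge(u,382,408,-1) for u in us]
print(RB,RT,FT)
def res(p):
    C=box(0,0,0,z0=-.024)@(cv2.Rodrigues(np.array([0,0,.047]))[0]@cv2.Rodrigues(np.array([0,p[2],0.]))[0]).T+[P[0]+p[0],P[1],P[2]-.0055+p[1]]
    q=proj(c,C)[:,1];return np.r_[q[[0,2]]-RB[1],q[[1,3]]-RT[1],q[[5,7]]-FT[1],p[:2]/.001*.3]
r=least_squares(res,np.zeros(3),x_scale=[.001,.001,.01]);print(r.x[:2].round(4),"pitch",np.degrees(r.x[2]).round(2),r.fun.round(1),"tin",(P+[r.x[0],0,r.x[1]-.0055]).round(4))
im=camera("top");cv2.imwrite("pics/t2.png",im[:,:,::-1])
E
```

```text
time: 38.05
position: [0.6806, 0.1346, 0.1554]
tool_rot: [-0.023, 1.0, -0.001, -0.021]
ft_force: [0.6, 0.6, -0.7]
grip_width: 0.05
grip_force: 0.0
[np.float64(170.5), np.float64(162.5), np.float64(179.5)] [np.float64(190.5), np.float64(169.5), np.float64(168.5)] [np.float64(404.5), np.float64(404.5), np.float64(404.5)]
[-0.0061  0.0113] pitch -1.39 [ 0.4  0.5  0.   0.1 -0.4 -0.4 -1.8  3.4] tin [0.6744 0.1346 0.1611]
```

View pics/t2.png

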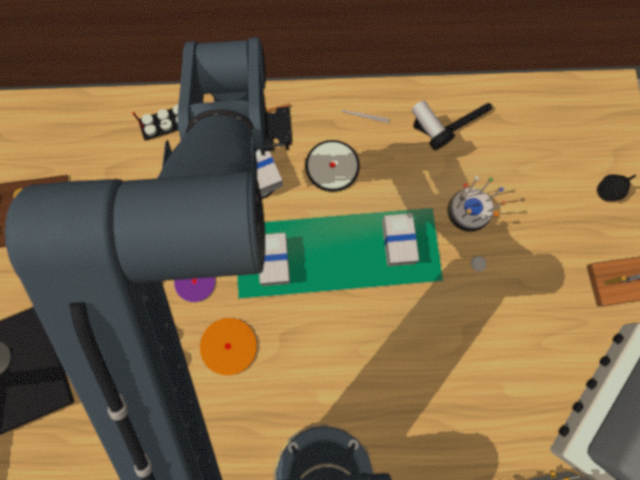

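The gripper closed to 50 mm with no grip force, so the tin has slipped out. I'll look with the wrist camera.

```bash
python3 - <<'E'
from h import *
o=get_obs();print(o["position"].round(4),o["tool_rot"].round(4),o["ft_force"].round(2),o["grip_width"],o["grip_force"],o["time"])
im=camera("wrist");a=im[:,:,::-1];cv2.imwrite("pics/w5.png",a)
s=camera("scene")[:,:,::-1];cv2.imwrite("pics/s3.png",s)
x=np.hstack([cv2.resize(cv2.imread("pics/w4.png"),(400,300)),cv2.resize(a,(400,300))])
y=cv2.resize(s[180:380,180:447],(400,300),interpolation=cv2.INTER_CUBIC)
t=cv2.imread("pics/t2.png")[120:240,200:360];y=np.hstack([y,cv2.resize(t,(400,300),interpolation=cv2.INTER_CUBIC)])
cv2.imwrite("pics/m5.png",np.vstack([x,y]))
E
```

```text
[0.6806 0.1346 0.1553] [-2.350e-02  9.995e-01 -5.000e-04 -2.110e-02] [0.38 0.64 0.31] 0.05005369445964833 0.0 38.15
```

View pics/m5.png

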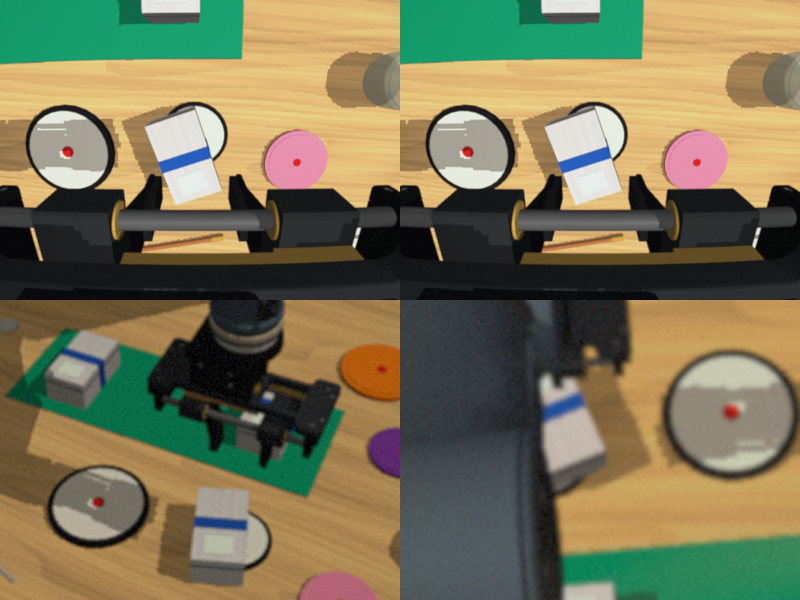

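The tin fell upright onto the left edge of the small disc, yawed by about 20° and probably leaning on the disc's edge. I'll fit its full pose from the two views.

```bash
cat > f5.py <<'E'
from h import *
def mk(x,y,yaw,roll,pitch,zc):
    C=box(0,0,0,z0=-.024);R=cv2.Rodrigues(np.array([0,0,yaw]))[0]@cv2.Rodrigues(np.array([0,pitch,0.]))[0]@cv2.Rodrigues(np.array([roll,0,0.]))[0]
    return C@R.T+[x,y,zc]
def run(views,p0):
    def cost(p):
        s=0
        for c,m in views:
            a=np.zeros(m.shape,np.uint8);h=cv2.convexHull(proj(c,mk(*p)).astype(np.float32))
            cv2.fillConvexPoly(a,np.round(h*16).astype(np.int32),1,shift=4);a=a>0
            s+=1-(a&m).sum()/(a|m).sum()
        zl=mk(*p)[:,2].min();return s+abs(zl)*20   # lowest corner on the bench
    S=np.vstack([p0,p0+np.diag([.01,.01,.1,.08,.05,.004])])
    return minimize(cost,p0,method="Nelder-Mead",options=dict(initial_simplex=S,maxiter=1500,xatol=1e-4,fatol=1e-4))
E
python3 - <<'E'
from f5 import *
V=[]
for n in("wrist","scene"):
    c=get_calibration(n);camera(n);print(n)
    for r in cut_out(n,"tin_a_mid"):
        ys,xs=np.nonzero(r["region"]);p=ray(c,[[xs.mean(),ys.mean()]],.025)[0];print(round(r["conf"],2),r["bbox"],p.round(3))
        if abs(p[0]-.68)<.07 and abs(p[1]-.12)<.09:V.append((c,np.asarray(r["region"],bool)))
print(len(V))
for r0 in(0,-.12,.12):
    r=run(V,np.array([.68,.11,.4,r0,0,.028]));print(r.x.round(4),round(r.fun,4),mk(*r.x)[:,2].round(4))
im=cv2.imread("pics/w5.png");cv2.imwrite("pics/chk.png",im)
print(proj(V[0][0],mk(*r.x)).round().tolist())
E
```

```text
wrist
scene
0.83 [212.4, 202.3, 260.4, 254.5] [ 0.512 -0.197  0.025]
0
[0.683  0.1064 0.4055 0.0384 0.0256 0.0266] 0.0 [0.0028 0.0508 0.0053 0.0532 0.     0.0479 0.0025 0.0504]
[ 0.6816  0.112   0.3994 -0.1157  0.0144  0.0283] 0.0 [ 0.009   0.0567  0.0016  0.0493  0.0074  0.0551 -0.      0.0477]
[ 0.6829  0.1143  0.3912  0.1228 -0.004   0.028 ] 0.0 [0.     0.0476 0.0078 0.0555 0.0004 0.0481 0.0083 0.0559]Traceback (most recent call last):
  File "<stdin>", line 12, in <module>
IndexError: list index out of range
```

```bash
python3 - <<'E'
import cv2,numpy as np
a=cv2.imread("pics/w5.png")[160:340,210:370];b=cv2.imread("pics/s3.png")[285:385,295:375]
A=cv2.resize(a,None,fx=3,fy=3,interpolation=cv2.INTER_CUBIC);B=cv2.resize(b,None,fx=4,fy=4,interpolation=cv2.INTER_CUBIC)
C=np.zeros((540,800,3),np.uint8);C[:,:480]=A;C[:400,480:]=B;cv2.imwrite("pics/m6.png",C)
E
```

```text
(no output)
```

View pics/m6.png

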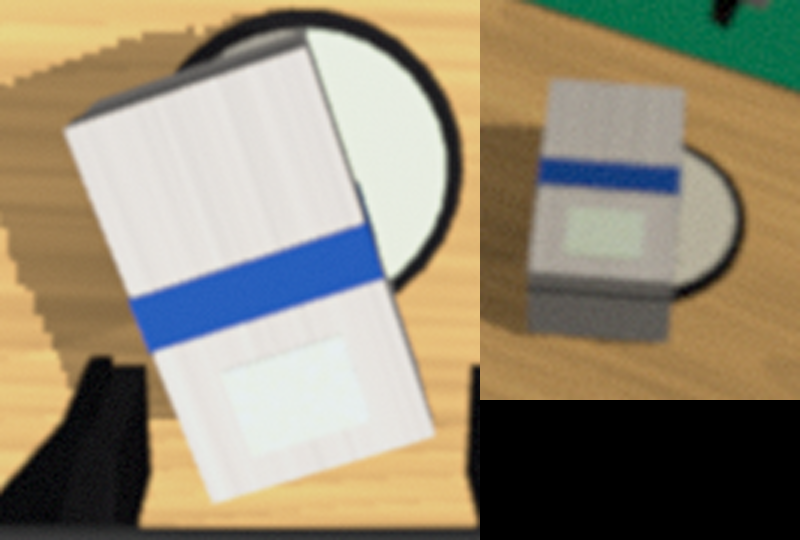

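Top-face corners in the wrist picture: (232,203), (312,174), (355,305), (282,327). In the scene picture: (313,305), (346,308), (342,358), (307,354), with the bottom at (307,367) and (342,370). I'll fit the pose to these corners.

```bash
python3 - <<'E'
from f5 import *
from scipy.optimize import least_squares
W=get_calibration("wrist");S=get_calibration("scene")
w={1:(232,202.7),3:(312.3,174.3),7:(354.7,305.3),5:(281.7,327.3),2:(311.7,169.3)}
s={1:(313,305),3:(346.3,308),4:(306.8,367.5),6:(341.8,370)}
def res(p):
    C=mk(*p);a=proj(W,C);b=proj(S,C)
    return np.r_[np.concatenate([a[k]-v for k,v in w.items()]),np.concatenate([b[k]-v for k,v in s.items()]),C[:,2].min()/.001]
for r0 in(-.12,0,.12):
    r=least_squares(res,[.68,.11,.38,r0,0,.028],x_scale=[.01,.01,.1,.1,.1,.01])
    p=r.x;print(p.round(4),round(r.cost,1),r.fun.round(1));print(mk(*p)[:,2].round(4))
o=get_obs();d=p[:2]-o["position"][:2];print(d)
R=np.array([[-.9989,-.0471],[-.0471,.9989]]);print("toolxy units",(R@d/.08).round(3),"turn units",-(p[2]-.047)/(np.pi/2), -p[3],-p[4])
E
```

```text
[ 0.6993  0.1223  0.3693 -0.017   0.0069  0.0267] 8.3 [ 0.9  0.2  0.3  1.6  0.2 -2.  -0.1 -1.3 -0.1  0.3 -0.8 -0.5 -0.6 -0.6
 -0.8  0.3 -0.9  1.   1.8]
[0.0036 0.0516 0.0026 0.0505 0.0029 0.0509 0.0018 0.0498]
[0.6992 0.1226 0.371  0.0111 0.0065 0.0266] 8.7 [ 0.6  0.2 -0.3  1.8 -0.1 -1.6 -0.3 -1.8  0.8  0.1 -1.  -0.1 -0.8 -0.8
 -0.2  0.7 -0.3  0.8  1.8]
[0.0026 0.0506 0.0033 0.0513 0.0018 0.0498 0.0026 0.0505]
[0.6992 0.1226 0.371  0.0111 0.0065 0.0266] 8.7 [ 0.6  0.2 -0.3  1.8 -0.1 -1.6 -0.3 -1.8  0.8  0.1 -1.  -0.1 -0.8 -0.8
 -0.2  0.7 -0.3  0.8  1.8]
[0.0026 0.0506 0.0033 0.0513 0.0018 0.0498 0.0026 0.0505]
[ 0.01855786 -0.01207166]
toolxy units [-0.225 -0.162] turn units -0.20626971385855505 -0.01107874801941315 -0.00652279950383225
```

A tin centre 24 mm from the disc centre means it rests flat on the disc, with its middle at z = 0.031. I'll refit with that.

```bash
python3 - <<'E'
from f5 import *
from scipy.optimize import least_squares
W=get_calibration("wrist");S=get_calibration("scene")
w={1:(232,202.7),3:(312.3,174.3),7:(354.7,305.3),5:(281.7,327.3),2:(311.7,169.3)}
s={1:(313,305),3:(346.3,308),4:(306.8,367.5),6:(341.8,370)}
for V in((w,{}),({},s),(w,s)):
    def res(p):
        C=mk(*p,0,0,.031);a=proj(W,C);b=proj(S,C)
        return np.concatenate([a[k]-v for k,v in V[0].items()]+[b[k]-v for k,v in V[1].items()])
    r=least_squares(res,[.69,.12,.38],x_scale=[.01,.01,.1]);p=r.x;print(p.round(4),round(r.cost,1),r.fun.round(1))
o=get_obs();d=p[:2]-o["position"][:2];print(o["position"])
R=np.array([[-.9989,-.0471],[-.0471,.9989]]);print("toolxy units",(R@d/.08).round(3),"turn units",(-(p[2]-.047)/(np.pi/2)).round(3))
E
```

```text
[0.6983 0.1225 0.3714] 1.2 [-0.5 -0.2 -0.1  0.8  0.7 -0.5 -0.6  0.1  0.5 -0.3]
[0.7012 0.1247 0.3631] 1.1 [-0.1 -0.6  0.2 -0.9 -0.1  0.4  0.   0.9]
[0.6985 0.1227 0.3712] 7.4 [-0.2  0.2  0.2  1.2  1.  -0.2 -0.3  0.4  0.8  0.  -0.7 -1.9 -0.4 -2.4
 -0.2 -1.1 -0.1 -0.8]
[0.68060009 0.13463979 0.15510332]
toolxy units [-0.217 -0.16 ] turn units -0.206
```

The flat-on-disc fit is good (cost 1.2): tin at (0.6985, 0.1227), yaw 0.371. I'll open, square up, descend and grip firmly.

```bash
(python3 -m inch '[0,0,0,0,-0.027,0, 0,0,0,0,-0.027,0, 0,0,0,0,-0.027,0]' 87 55
python3 -m inch '[-0.1,-0.08,0,0,0,-0.07, -0.217,-0.16,0,0,0,-0.14, -0.217,-0.16,0,0,0,-0.206, -0.217,-0.16,0,0,0,-0.206, -0.217,-0.16,0,0,0,-0.206]'
python3 -m inch '[0,0,0.2,0,0,0, 0,0,0.45,0,0,0, 0,0,0.6,0,0,0, 0,0,0.7,0,0,0, 0,0,0.7,0,0,0, 0,0,0.7,0,0,0, 0,0,0.7,0,0,0]')|grep -E "time|pos|ft|width|rot"
python3 - <<'E'
from h import *
c=get_calibration("wrist");o=get_obs();im=camera("wrist");cv2.imwrite("pics/w7.png",im[:,:,::-1])
P=proj(c,box(.6985,.1227,.371,z0=.007));print(P.round().tolist(),o["position"],o["tool_rot"])
v=np.array(cv2.Rodrigues(np.zeros(3))[0]);from scipy.spatial.transform import Rotation as T
R=T.from_quat(o["tool_rot"]).as_matrix();print("err units",(R.T@(np.array([.6985,.1227,.034])-o["position"])/.08).round(3),"z",R[:,2].round(4))
for q in P:cv2.circle(im,tuple(int(round(t)) for t in q),3,(255,0,0),1)
cv2.imwrite("pics/w7b.png",im[:,:,::-1])
E
```

```text
time: 38.7
position: [0.6801, 0.1347, 0.1553]
tool_rot: [-0.023, 1.0, -0.0, -0.001]
ft_force: [-0.5, 0.2, -0.1]
grip_width: 0.0635
time: 39.12
position: [0.6986, 0.1226, 0.155]
tool_rot: [-0.183, 0.983, 0.0, -0.0]
ft_force: [-0.3, 1.7, -0.0]
grip_width: 0.0859
time: 39.7
position: [0.6993, 0.1227, 0.1]
tool_rot: [-0.184, 0.983, -0.0, 0.001]
ft_force: [0.5, 0.4, -0.3]
grip_width: 0.087
[[267.0, 156.0], [258.0, 165.0], [358.0, 156.0], [367.0, 165.0], [272.0, 297.0], [265.0, 330.0], [353.0, 297.0], [360.0, 330.0]] [0.69934621 0.12270948 0.10004478] [-1.84011587e-01  9.82923709e-01 -1.56475197e-04  8.33147466e-04]
err units [0.011 0.004 0.826] z [ 0.0017 -0.     -1.    ]
```

View pics/w7b.png

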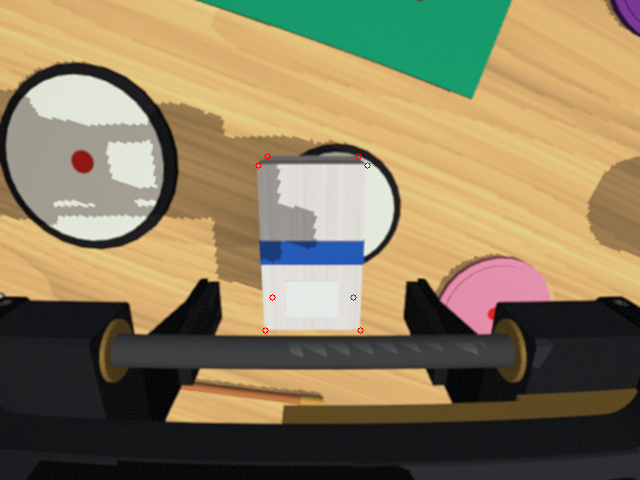

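The predicted corners lie on the tin, which is flat and centred between the fingers. I'll descend, grip at 55 N and lift a little.

```bash
(python3 -m inch '[0.01,0,0.25,0,0,0, 0.01,0,0.5,0,0,0, 0.01,0,0.7,0,0,0, 0.01,0,0.8,0,0,0, 0.01,0,0.82,0,0,0, 0.01,0,0.82,0,0,0, 0.01,0,0.82,0,0,0]'
python3 -m inch '[0,0,0,0,0,0, 0,0,0,0,0,0, 0,0,0,0,0,0, 0,0,0,0,0,0, 0,0,0,0,0,0, 0,0,0,0,0,0, 0,0,0,0,0,0, 0,0,0,0,0,0, 0,0,0,0,0,0, 0,0,0,0,0,0]' 50 55
python3 -m inch '[0,0,-0.05,0,0,0, 0,0,-0.15,0,0,0, 0,0,-0.3,0,0,0, 0,0,-0.5,0,0,0, 0,0,-0.7,0,0,0, 0,0,-0.85,0,0,0, 0,0,-0.95,0,0,0, 0,0,-1,0,0,0, 0,0,-1,0,0,0, 0,0,-1,0,0,0]')|grep -E "time|pos|force|width|rot"
python3 - <<'E'
from h import *
from scipy.spatial.transform import Rotation as T
o=get_obs();R=T.from_quat(o["tool_rot"]).as_matrix();print("to disc units",(R.T@(np.array([.6787,.134,.153])-o["position"])/.08).round(3),o["moment"].round(3))
E
```

```text
time: 40.33
position: [0.6989, 0.1224, 0.0349]
tool_rot: [-0.184, 0.983, -0.0, 0.001]
ft_force: [0.2, -0.6, 0.4]
grip_width: 0.087
grip_force: 0.0
time: 41.17
position: [0.6982, 0.1222, 0.0341]
tool_rot: [-0.184, 0.983, -0.0, 0.0]
ft_force: [-0.0, -0.9, 3.7]
grip_width: 0.0625
grip_force: 55.6
time: 42.0
position: [0.6973, 0.1224, 0.1132]
tool_rot: [-0.184, 0.983, 0.0, -0.0]
ft_force: [0.5, -0.7, -3.8]
grip_width: 0.0625
grip_force: 55.6
to disc units [ 0.165  0.22  -0.498] [ 0.066  0.033 -0.054]
```

```bash
python3 -m inch '[0.02,0.03,-0.05,0,0,0, 0.05,0.07,-0.15,0,0,0, 0.09,0.12,-0.27,0,0,0, 0.13,0.17,-0.39,0,0,0, 0.155,0.21,-0.47,0,0,0, 0.165,0.22,-0.5,0,0,0, 0.165,0.22,-0.5,0,0,0, 0.165,0.22,-0.5,0,0,0, 0.165,0.22,-0.5,0,0,0, 0.165,0.22,-0.5,0,0,0, 0.165,0.22,-0.5,0,0,0, 0.165,0.22,-0.5,0,0,0]'
python3 - <<'E'
from h import *
from scipy.optimize import least_squares
from scipy.spatial.transform import Rotation as T
c=get_calibration("wrist");im=camera("wrist")[:,:,::-1];cv2.imwrite("pics/w8.png",im);o=get_obs();P=o["position"]
R=T.from_quat(o["tool_rot"]).as_matrix();yaw=np.arctan2(-R[1,0],-R[0,0])
g=cv2.cvtColor(np.ascontiguousarray(im),cv2.COLOR_BGR2GRAY).astype(float)
C0=box(P[0],P[1],yaw,z0=P[2]-.027);q=proj(c,C0);print(q.round().tolist())
def e(yc,s,h=7):
    a=int(yc)-h;pr=np.median(g[a:a+2*h,275:350],1);d=s*np.diff(pr);return a+d.argmax()+1
RT=e(q[1][1],1);FT=e(q[5][1],-1);RB=e(q[0][1],-1,5);print("edges RB RT FT",RB,RT,FT)
def res(p):
    C=box(0,0,0,z0=-.024)@(cv2.Rodrigues(np.array([0,0,yaw]))[0]@cv2.Rodrigues(np.array([0,p[1],0.]))[0]).T+[P[0]+p[0]*np.cos(yaw),P[1]+p[0]*np.sin(yaw),P[2]-.003]
    z=proj(c,C)[:,1];return np.r_[z[[1,3]]-RT,z[[5,7]]-FT,.5*(z[[0,2]]-RB)]
r=least_squares(res,[0,0],x_scale=[.001,.01]);print("slide",r.x[0].round(4),"pitch deg",np.degrees(r.x[1]).round(2),r.fun.round(1),o["time"],o["grip_width"],o["joint_velocities"].round(3))
E
```

```text
time: 43.0
position: [0.6791, 0.1338, 0.153]
tool_rot: [-0.184, 0.983, 0.0, -0.0]
ft_force: [-0.2, -0.3, -3.5]
grip_width: 0.0626
grip_force: 55.6
[[253.0, 171.0], [236.0, 187.0], [372.0, 171.0], [389.0, 187.0], [261.0, 346.0], [250.0, 400.0], [363.0, 346.0], [375.0, 400.0]]
edges RB RT FT 172 187 405
slide 0.0016 pitch deg -2.59 [-0.1 -0.  -0.8 -0.8  1.5  1.5] 43.05 0.062090428274372764 [ 0.    -0.001 -0.001  0.001 -0.    -0.001]
```

```bash
python3 - <<'E'
import cv2,numpy as np
im=cv2.imread("pics/w8.png")
for u in(262,285,312,340,362):
    print(u,"R",im[164:194,u].min(1).tolist());print(u,"F",im[386:412,u].min(1).tolist())
print("rowRT L",im[192,226:248].min(1).tolist(),"R",im[192,378:400].min(1).tolist())
E
```

```text
262 R [132, 132, 134, 134, 133, 134, 135, 125, 115, 110, 108, 108, 108, 109, 109, 103, 95, 80, 88, 101, 110, 111, 127, 147, 161, 164, 165, 163, 165, 166]
262 F [231, 231, 232, 231, 231, 231, 230, 231, 231, 230, 231, 231, 231, 230, 208, 155, 125, 117, 102, 72, 47, 38, 38, 40, 40, 37]
285 R [56, 43, 33, 35, 37, 34, 49, 76, 99, 108, 110, 108, 109, 109, 108, 103, 88, 78, 89, 105, 108, 111, 123, 145, 157, 162, 160, 160, 160, 158]
285 F [235, 232, 232, 232, 232, 233, 233, 232, 233, 232, 233, 232, 233, 233, 216, 159, 122, 117, 106, 75, 49, 37, 41, 38, 37, 40]
312 R [160, 218, 236, 237, 236, 238, 233, 195, 135, 109, 108, 109, 110, 110, 109, 104, 88, 81, 94, 110, 109, 110, 123, 142, 157, 160, 159, 160, 159, 157]
312 F [229, 227, 226, 225, 226, 225, 226, 227, 226, 226, 226, 226, 226, 227, 214, 161, 128, 123, 111, 82, 50, 36, 35, 40, 37, 39]
340 R [108, 72, 45, 35, 30, 34, 54, 84, 105, 113, 110, 112, 110, 111, 113, 105, 89, 83, 96, 109, 112, 112, 126, 144, 154, 155, 158, 156, 156, 156]
340 F [233, 231, 231, 232, 231, 231, 231, 232, 232, 231, 232, 232, 232, 231, 220, 168, 137, 131, 118, 85, 53, 35, 39, 40, 36, 39]
362 R [130, 136, 140, 140, 143, 144, 142, 126, 115, 112, 109, 110, 111, 110, 109, 104, 90, 79, 95, 107, 109, 114, 126, 143, 156, 156, 156, 156, 156, 155]
362 F [229, 228, 228, 229, 228, 229, 229, 229, 229, 228, 228, 229, 228, 224, 192, 152, 133, 127, 109, 78, 49, 42, 40, 39, 38, 39]
rowRT L [92, 93, 89, 92, 91, 91, 91, 92, 97, 116, 140, 156, 159, 161, 160, 161, 159, 159, 159, 163, 162, 163] R [157, 154, 154, 157, 158, 159, 157, 159, 157, 152, 145, 140, 138, 137, 139, 138, 136, 137, 138, 133, 133, 133]
```

The edges are at rows 171.5, 187 and 400.7 against predicted 171, 187 and 400, so the tin is level in the grip. The earlier 405 was the gripper's edge. The tin is centred, its middle is 0.15 m up, and the arm is still, so I'm handing in.

```bash
python3 -c "
from rig import *
o=get_obs();print(o['position'],o['grip_force'],o['time']);print(hand_in())"
```

```text
[0.67907197 0.13383343 0.15309129] 55.569340735673904 43.05
the job is handed in; nothing more can be done
None
```

I handed the job in at 43 s holding the middle tin, which I judged the rattler, level and still over the small white disc with its middle at about 15 cm. On the way it slipped from the gripper, landed upright on the disc and was picked up again. One quiet tin stands back on the mat. The third was never lifted, because the middle tin's moment shifted the right way in all four tilt tests, though by less than predicted.

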